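# Shut the draught cover of the balance and tare the dish

## Task

Tare the empty dish that stands on the balance pan: gently push the clear draught cover down by its dark front lip until it is fully shut, without slamming or forcing it, and then, with the cover shut, press the blue tare key, the middle one of the three, all the way down with light fingertips and let it come up again. Leave the grey and the red key unpressed and the dish and everything else on the bench where they stand (nothing is lifted). Finish with the hand clear.

Things in the scene. Friction and masses are not known exactly. Their poses are not given: they have to be found in the camera images.
- balance: white bench balance, fixed, 250 (x) x 200 (y) x 55 mm tall without its cover. Origin at the centre of its underside; its x points from its front (keys, robot side) to its back, y left, z up. Along the front lies a dark control strip, top at z = 61 mm, x = -114 to -50: readout left, three keys right. The pan is a 115 mm disc, top at z = 68 mm, centred at x = 35, y = 0.
- balance_cover (a joint): hinge of the clear, box-shaped draught cover, rad: 0 = shut, grows as its front swings up and back; starts at 0.68 to 0.95. Shut, it spans x = -45 to 105, y = -75 to 75, z = 58 to 140 mm in the balance's frame (2.5 mm walls, grey edges, open below). 0.23 kg, stiff hinge: it stays put above about 0.65 rad, falls shut softly below about 0.45; a few newtons at the lip move it.
- cover_lip (a point): middle of the upper front edge of the dark lip (26 mm deep, 70 mm wide along y, 6 mm thick) on the lower front edge of the cover; pushing this edge down swings the cover shut (pushing on the panel behind it jams). Moves with the cover: shut, it is at x = -71, y = 0, z = 71 mm in the balance's frame (183 mm in front of the hinge axis, 11 mm above it). Axes as the balance's when shut.
- cover_hinge (a point): point on the cover's hinge axis, which runs along the balance's y, at the back of the balance (x = 112, y = 0, z = 60 mm in its frame); axes as the balance's.
- key_tare_top (a point): centre of the top face of the blue tare key, the middle one of three in a row; cap 18 mm (x) x 20 mm (y), 6 mm proud of the strip; at x = -98, y = -36, z = 67 mm in the balance's frame, 53 mm in front of the shut cover, whose top is 73 mm higher.
- key_tare (a joint): how far the blue TARE key is pressed, m: 0 = up, 0.004 = fully down; sprung, first moves at about 1.4 N, fully down at about 4.2 N, comes up again by itself. A press counts beyond 0.003.
- key_menu_top (a point): centre of the top face of the grey key, same size, 38 mm to the left (+y of the balance) of the TARE key; not to be pressed.
- key_menu (a joint): how far the grey key is pressed, m (same travel and spring); not to be pressed.
- key_power_top (a point): centre of the top face of the red power key, same size, 38 mm to the right of the TARE key; not to be pressed.
- key_power (a joint): how far the red power key is pressed, m (same travel and spring); not to be pressed.
- dish: small empty stainless dish standing loose on the pan, within about 10 mm of its centre, 55 mm across, 28 mm tall. Origin at the centre of its underside, z up. It stays there under the cover.
- vial_1: loose 20 ml glass vial with a black screw cap, 28 mm across, 60 mm tall, upright left of the balance; a bystander. Origin at the centre of its underside, z up.
- vial_2: loose 20 ml glass vial with a blue screw cap, 28 mm across, 60 mm tall, upright left of the balance; a bystander. Origin at the centre of its underside, z up.
- dropper_1: loose amber dropper bottle with a black bulb, 34 mm across, 97 mm tall, upright left of the balance; a bystander. Origin at the centre of its underside, z up.
- dropper_2: second loose amber dropper bottle, the same size, upright left of the balance; a bystander. Origin at the centre of its underside, z up.
- timer: loose white bench timer lying on its back, 66 x 66 x 18 mm, with two keys of its own (not part of the job); a bystander. Origin at the centre of its underside, z up.
- spatula_1: loose thin steel spatula lying flat, 180 x 11 x 5 mm, left of the balance beyond the timer; a bystander. Origin at the centre of its underside, z up.
- weigh_boats: loose stack of ivory weighing boats, 95 x 96 x 111 mm tall, right of the balance; a bystander. Origin at the centre of its underside, z up.
Not all that is in view belongs to the job. What is shaped like the dish but orange is not meant.

How it is judged:
On the way, in this order (a step that is already met when the one before it is completed fails the run):
1. the draught cover is fully shut (value of joint balance_cover below 0.03 rad), for 0.2 s.
2. the blue tare key is pressed down by the fingers while the cover is shut (value of joint key_tare above 0.003 m and contact force between the fingers and balance above 0.5 N and value of joint balance_cover below 0.03 rad), for 0.05 s.
At the end, for the whole second after the job is handed in: the cover is shut (below 0.03 rad), all three keys are up, the dish stands on the pan within 12 mm of where it was, and the vials, bottles, timer, spatula and weighing boats stand or lie as they did, within 20 mm of where they were (value of joint balance_cover below 0.03 rad and value of joint each of key_tare, key_menu, key_power below 0.001 m and distance of dish from where it was at the start of the episode below 0.012 m and angle between each of dish, vial_1, vial_2, dropper_1, dropper_2, timer, spatula_1, weigh_boats's own z axis and vertical below 0.15 rad and distance of each of vial_1, vial_2, dropper_1, dropper_2, timer, spatula_1, weigh_boats from where it was at the start of the episode below 0.02 m); the robot touches nothing.
It fails at once if the grey or the red key was pressed, or the tare key while the cover was not shut (value of joint any of key_menu, key_power above 0.0015 m or (value of joint key_tare above 0.0025 m and value of joint balance_cover above 0.06 rad)).
It fails at once if the cover was slammed (faster than 4 rad/s) or thrown open instead of shut (velocity of joint balance_cover below -4 rad/s or value of joint balance_cover above 1.4 rad).
It fails at once if the fingers pressed on the balance, its keys or its cover with over 40 N (contact force between the fingers and balance above 40 N).
It fails at once if the dish was disturbed or lifted (distance of dish from where it was at the start of the episode above 0.012 m).
It fails at once if a bystander was moved or lifted (distance of any of vial_1, vial_2, dropper_1, dropper_2, timer, spatula_1, weigh_boats from where it was at the start of the episode above 0.02 m).
It also fails if it takes over 42 s, if anything falls off the work surface, if the arm or the gripper's body presses on something with over 40 N, if the wrist force passes 120 N, or if a joint passes its speed limit or range.

## Robot

A 6-joint arm with a two-finger parallel gripper is mounted at the origin on a cart in front of the work surface, level with it; the furniture and walls round the work are solid. World frame = base frame: x ahead of the robot, y to its left, z up, the work surface at z = 0. Lengths are in m, angles in rad, forces in N, time in s.
With the tool pointing down it reaches from about 0.425 to 0.95 m from the base axis. Payload 3.5 kg.
Tool frame: the origin (TCP) lies at the very end of the fingers, on their centre line; the grasp point (between the pads) lies 19 mm behind it; z points along the fingers, y is the line along which they close (so a half turn about z gives the same grasp; the last joint's range is limited). The gripper opens to 85 mm and grips with 20 to 120 N. Pads are 22 mm wide; open, the fingers measure 114 mm over their backs; the gripper's body (76 mm by 85 mm) begins 54 mm behind the grasp point. The pads swing forward as they close: fully open they stand 13 mm farther back than shut.
Start: joints at [-1.483, 0.286, 1.577, -0, 1.279, -0.15], TCP at [0.159, -0.656, 0.211] pointing down, gripper open.
Joint ranges: [-2.77, 2.77], [-0.9, 2.22], [0.21, 2.48], [-1.53, 4.67], [0.24, 2.81], [-2.84, 2.84]. Speed limits (rad/s): [2.79, 2.79, 3.14, 3.14, 3.14, 3.14].

## Interface

Orientations are given as a unit quaternion [x, y, z, w].
In Python, from plant import ctrl gives the robot as it stands.
- The arm moves only by the tool carry_out, never from a script. Its argument "deltas" is one flat list of numbers, 6 for each row, row after row: the shift along the tool's x, y, z in m, then the turn, a rotation vector about the tool's x, y, z in rad. A call has 1 to 5 rows; each row is the pose to reach, as a shift and turn from the pose commanded when the call began, along the tool's axes at that moment; what a row does not reach only later rows make up. A row lasts 1/8 s, in which the tool goes at most 62.5 mm and 10.7 degrees, less where a joint would pass 70% of its speed; a pose out of reach is approached as far as the arm can. A call with a gripper value outside its range is refused whole. "grip" is the opening in per cent of the stroke, from 0 (shut) to 100 (fully open), set as the call begins (left out, the last holds). The fingers move at their own pace and stop on an object; "grip_force" is the grip in N (left out, the last holds). Time passes only in rows, so rows that repeat a pose let the fingers close. It gives the time, the measured TCP pose, the force, the opening and the grip force at its end, in the units of the state.
- ctrl.get_state(): the state, without advancing time (a new reading comes with each control period).
- ctrl.read_camera(name): name is "scene" or "top" or "wrist"; returns (picture, depth): 384x512x3 uint8, red, green, blue; 384x512 float32, m along the optical axis (not along the pixel's ray), 0 where there is no reading.
- ctrl.camera_model(name): a dict with "intrinsics" (3x3 intrinsics, pixels), "extrinsics" (4x4, takes a point from world to camera coordinates); the wrist camera has in their place "hand_eye" (4x4, takes a point from camera to tool coordinates, whose origin is the TCP and whose axes are the flange's). Camera axes: x right, y down, z forward; pixel columns grow to the right and rows downward; lengths in m; the calibration is good to about 2 mm. A picture is of the moment at which its call begins: read the wrist's pose just before it. camera_model takes no time and is no camera call.
- ctrl.sign_off(): hands the job in; it is judged then, once.
Trained networks look in the newest picture that a camera, given by its name, has taken for a name from the list of things; names that differ only in an ending like _2 or _b are one class to them, and where a whole thing is asked for, a point or a joint stands for the part that bears it (a point fixed in the world has none). Each returns a list of dicts, best first, with "score" (0 to 1); they miss things now and then, are a little off and sometimes report something else, mostly with a low value. They report only what shows in the picture. A call takes as long as a camera call. They do not tell look-alikes from the thing itself.
- ctrl.find_in(camera, query): "uv" ([column, row] in pixels, amid what is visible of it).
The state is a dict: "time": time; "qpos": joint angles; "dq": joint speeds; "joint_efforts": joint torques, N m; "eef_pos": TCP position; "tcp_rot": TCP orientation; "contact_force": force on the tool from outside, world axes, zero at the start; "wrist_torque": the same for the moment, N m; "opening": opening from 0.0 (shut) to 1.0 (fully open); "finger_force": force on a finger pad.
Only numpy, scipy, OpenCV 4.12 (cv2) and the standard library are available. Lean on these libraries where they do the work, as an engineer would, in place of code of your own. Each camera call takes 0.05 s, during which the arm holds its last target. There are 200 camera calls.

## Working session

There is one attempt and no reset: what is moved stays moved. The work goes in short steps, Python scripts to look and compute and a tool call to move; the robot and the scene stay as the last step left them, time stands still between calls to the robot, and variables do not carry over. Pictures are saved under pics/ and viewed, at most 10 in all, crops included, and the job is handed in when it is done.

Besides the shell and the picture viewer there is one more tool, called after "Emit:" by a JSON object that holds its "method" and its "body", one argument or row to a line. carry_out: Moves the arm, as the interface text tells. Its arguments: {"type":"object","properties":{"deltas":{"type":"array"},"grip":{"type":"number"},"grip_force":{"type":"number"}},"required":["deltas"]}

```bash
mkdir -p pics; cat > h.py <<'E'
import numpy as np, cv2
from plant import ctrl
from scipy.spatial.transform import Rotation as R
def cam(name):
    s=ctrl.get_state(); im,d=ctrl.read_camera(name); m=ctrl.camera_model(name); K=np.array(m['intrinsics'])
    if name=='wrist':
        T=np.eye(4);T[:3,:3]=R.from_quat(s['tcp_rot']).as_matrix();T[:3,3]=s['eef_pos'];T=T@np.array(m['hand_eye'])
    else: T=np.linalg.inv(np.array(m['extrinsics']))
    v,u=np.mgrid[:384,:512]
    P=np.stack([(u-K[0,2])/K[0,0]*d,(v-K[1,2])/K[1,1]*d,d,np.ones_like(d)],-1)@T.T
    P=P[...,:3]; P[d==0]=np.nan
    return im,d,P,K,T
def save(im,n): cv2.imwrite('pics/'+n,im[...,::-1])
E
python3 - <<'E'
from h import *
print(ctrl.get_state())
out=[]
for c in ['scene','top']:
    im,d,P,K,T=cam(c); out.append(im); print(c,T.round(3).tolist())
    np.savez(c,im=im,P=P,K=K,T=T)
    for q in ['balance','cover_lip','cover_hinge','key_tare_top','key_menu_top','key_power_top','dish','weigh_boats','timer','dropper_1']:
        for r in ctrl.find_in(c,q)[:2]:
            u,v=map(int,r['uv']); print(c,q,r['uv'],round(r['score'],2),P[v,u].round(3))
    save(cv2.resize(im,(768,576)),c+'.png')
E
```

```text
{'time': 0.0, 'qpos': array([-1.48302612e+00,  2.87178216e-01,  1.57816985e+00, -1.05680789e-05,
        1.27861619e+00, -1.50015609e-01]), 'dq': array([ 0.00024046,  0.00114491, -0.00084876, -0.00083916,  0.00052971,
        0.00052657]), 'joint_efforts': array([-6.33741183e-04, -4.05981088e+01, -2.92628664e+01, -1.18246703e-04,
        5.82289285e-03, -5.01378864e-06]), 'eef_pos': array([ 0.15895042, -0.65529194,  0.20974275]), 'tcp_rot': array([ 9.92939680e-01,  1.18614438e-01,  3.18434810e-05, -1.18538233e-03]), 'contact_force': array([-0.49825024,  0.25645333, -0.66915142]), 'wrist_torque': array([-0.03984585, -0.05204063, -0.05054807]), 'finger_force': 0.0, 'opening': 1.002531129636045}
scene [[-0.705, -0.44, 0.557, 0.033], [-0.709, 0.458, -0.536, 0.595], [-0.019, -0.773, -0.634, 0.722], [0.0, 0.0, 0.0, 1.0]]
scene balance [267.9, 180.6] 0.88 [0.583 0.005 0.068]
scene balance [187.9, 211.1] 0.44 [0.662 0.243 0.052]
scene cover_lip [254.5, 143.6] 0.9 [ 0.828 -0.185 -0.   ]
scene cover_hinge [267.0, 182.5] 0.61 [0.586 0.001 0.056]
scene key_menu_top [179.9, 252.5] 0.62 [0.552 0.3
[... 427 characters left out ...]
3, 212.1] 0.7 [0.668 0.247 0.047]
scene dropper_1 [178.4, 251.4] 0.56 [0.552 0.349 0.066]
top [[-0.442, -0.816, 0.373, -0.062], [-0.897, 0.401, -0.185, 0.393], [0.001, -0.416, -0.909, 1.666], [0.0, 0.0, 0.0, 1.0]]
top balance [271.0, 186.4] 0.6 [0.59  0.007 0.071]
top cover_lip [278.1, 163.1] 0.92 [ 0.605 -0.023  0.195]
top cover_hinge [275.4, 183.8] 0.58 [ 0.594 -0.011  0.072]
top dish [273.9, 172.9] 0.72 [ 0.64  -0.027  0.064]
top dish [320.1, 176.5] 0.55 [ 0.575 -0.193  0.001]
top weigh_boats [345.6, 140.5] 0.68 [ 0.63  -0.316  0.089]
top timer [202.7, 261.7] 0.83 [0.462 0.334 0.024]
top dropper_1 [189.5, 233.3] 0.64 [0.558 0.336 0.066]
top dropper_1 [202.2, 197.8] 0.5 [0.67  0.241 0.048]
```

```bash
ls . pics
```

```text
.:
h.py
pics
scene.npz
top.npz

pics:
scene.png
top.png
```

View pics/scene.png

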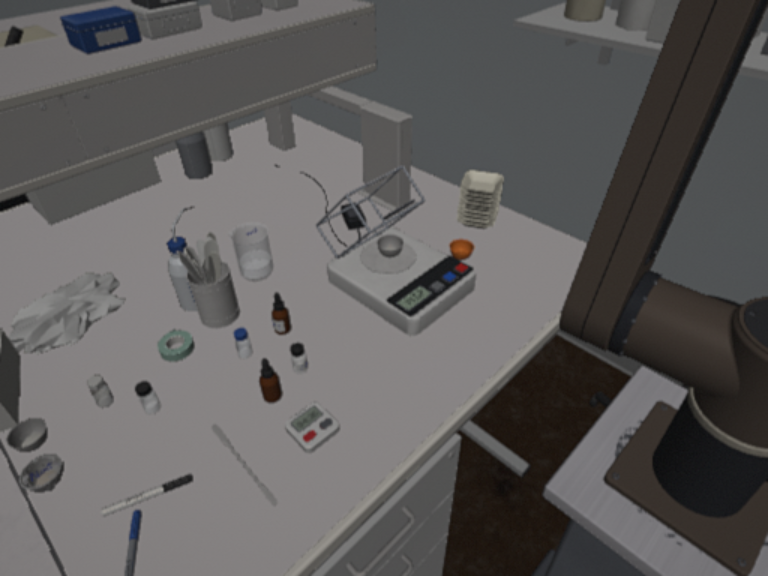

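View pics/top.png

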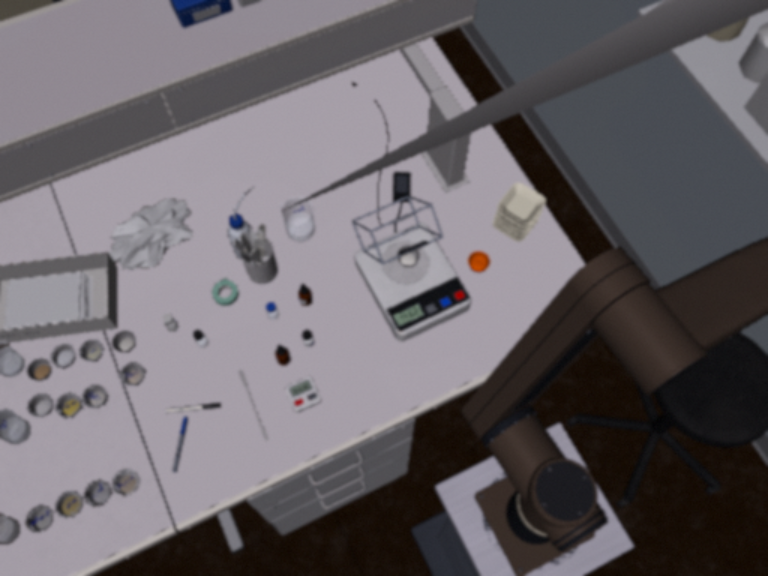

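The scene view shows the balance with its cover open and its keys at about (437,286), (449,278) and (461,268). The dark lip shows in the top view at about (417,245), and the orange decoy is at (478,261). Next I'll fit the balance pose.

```bash
python3 - <<'E'
from h import *
for c in ['scene','top']:
    z=np.load(c+'.npz'); im,P=z['im'],z['P']
    hsv=cv2.cvtColor(im,cv2.COLOR_RGB2HSV); X,Y,Z=P[...,0],P[...,1],P[...,2]
    box=(X>.35)&(X<.75)&(Y>-.16)&(Y<.2)
    for n,m in dict(blue=(abs(hsv[...,0].astype(int)-115)<14),red=((hsv[...,0]<8)|(hsv[...,0]>172))).items():
        mm=m&(hsv[...,1]>120)&box&(Z>.03)&(Z<.09)
        v,u=np.nonzero(mm); print(c,n,mm.sum(),u.mean().round(1),v.mean().round(1),np.nanmedian(P[mm],0).round(4))
    mm=box&(Z>.048)&(Z<.066)&(Y<.16)
    k,l,st,_=cv2.connectedComponentsWithStats(mm.astype(np.uint8)); i=1+np.argmax(st[1:,4])
    p=P[l==i]; r=cv2.minAreaRect((p[:,:2]*1000).astype(np.float32)); print(c,'rect mm',r,np.median(p[:,2]),cv2.boxPoints(r).round(0).tolist())
z=np.load('top.npz');im,P=z['im'],z['P']
X,Y,Z=P[...,0],P[...,1],P[...,2]
m=(im.max(-1)<75)&(Z>.13)&(Z<.26)&(X>.5)&(X<.8)&(Y>-.12)&(Y<.1)
p=P[m];print(len(p));print(p[::3].round(3).tolist())
E
```

```text
scene blue 40 299.3 183.7 [ 0.5035 -0.0492  0.0655]
scene red 38 307.1 178.0 [ 0.5033 -0.0877  0.0661]
scene rect mm ((596.7681884765625, -10.699043273925781), (200.32667541503906, 246.66595458984375), 89.69573974609375) 0.05590480647010748 [[473.0, -110.0], [720.0, -112.0], [721.0, 89.0], [474.0, 90.0]]
top blue 55 296.6 200.5 [ 0.5035 -0.0509  0.0632]
top red 50 305.7 196.3 [ 0.5027 -0.0854  0.0647]
top rect mm ((599.544921875, -12.547088623046875), (250.4210205078125, 200.86720275878906), 0.7736672759056091) 0.056953016378471166 [[473.0, 86.0], [476.0, -115.0], [726.0, -111.0], [723.0, 90.0]]
46
[[0.606, -0.038, 0.195], [0.604, -0.034, 0.194], [0.606, -0.019, 0.196], [0.597, -0.026, 0.205], [0.607, -0.016, 0.19], [0.597, -0.022, 0.201], [0.604, -0.004, 0.198], [0.598, -0.011, 0.203], [0.612, 0.007, 0.186], [0.603, 0.001, 0.196], [0.597, -0.007, 0.201], [0.608, 0.013, 0.192], [0.597, 0.008, 0.205], [0.611, 0.019, 0.184], [0.597, 0.015, 0.205], [0.595, 0.02, 0.204]]
```

```bash
cat >> h.py <<'E'
def go(*ps,yaw=0.,tilt=0.):
    s=ctrl.get_state(); R0=R.from_quat(s['tcp_rot'])
    Rt=R.from_euler('z',yaw)*R.from_euler('y',-tilt)*R.from_euler('x',np.pi)
    w=(R0.inv()*Rt).as_rotvec()
    for p in ps: print((R0.inv().apply(np.array(p)-s['eef_pos'])).round(4),w.round(3))
E
python3 - <<'E'
from h import *
print(np.array(ctrl.camera_model('wrist')['hand_eye']).round(3).tolist())
P=np.load('top.npz')['P']
for u,v in [(200,137),(240,118),(300,85),(400,40)]: print(P[v,u])
go((.585,.0125,.27))
E
```

```text
[[-0.001, -0.952, -0.307, 0.078], [1.0, -0.0, -0.001, -0.0], [0.001, -0.307, 0.952, -0.162], [0.0, 0.0, 0.0, 1.0]]
[0.88634866 0.15126115 0.06955174]
[nan nan nan]
[nan nan nan]
[nan nan nan]
[ 0.5715 -0.5493 -0.0589] [-0.     0.     0.238]
```

Emit:
{"method": "carry_out", "body": {
  "deltas": [0.04, -0.04, -0.055, 0, 0, 0.1, 0.08, -0.08, -0.06, 0, 0, 0.2, 0.12, -0.12, -0.06, 0, 0, 0.238, 0.16, -0.16, -0.06, 0, 0, 0.238, 0.2, -0.2, -0.06, 0, 0, 0.238],
  "grip": 0,
  "grip_force": 20
}}

```text
time: 1.72
eef_pos: [0.3071, -0.4128, 0.2715]
tcp_rot: [1.0, -0.0, 0.0, 0.0]
contact_force: [1.0, -0.5, 0.5]
opening: -0.001
finger_force: 0.0
```

```bash
python3 - <<'E'
from h import *
print(ctrl.get_state()['time'],ctrl.get_state()['eef_pos']);go((.575,.0125,.28))
E
```

```text
1.725 [ 0.30705506 -0.41280719  0.27147256]
[ 0.2678 -0.4254 -0.0087] [ 0.001 -0.001 -0.   ]
```

Emit:
{"method": "carry_out", "body": {
  "deltas": [0.032, -0.05, 0, 0, 0, 0, 0.064, -0.1, 0, 0, 0, 0, 0.096, -0.15, -0.005, 0, 0, 0, 0.128, -0.2, -0.009, 0, 0, 0, 0.16, -0.25, -0.009, 0, 0, 0]
}}

```text
time: 2.35
eef_pos: [0.4673, -0.1629, 0.281]
tcp_rot: [1.0, -0.0, 0.001, 0.001]
contact_force: [0.4, -1.4, 0.3]
opening: -0.001
finger_force: 0.0
```

Emit:
{"method": "carry_out", "body": {
  "deltas": [0.03, -0.045, 0, 0, 0, 0, 0.06, -0.09, 0, 0, 0, 0, 0.09, -0.135, 0, 0, 0, 0, 0.107, -0.175, 0, 0, 0, 0, 0.107, -0.175, 0, 0, 0, 0]
}}

```text
time: 2.98
eef_pos: [0.5739, 0.0129, 0.2799]
tcp_rot: [1.0, 0.002, -0.0, -0.0]
contact_force: [-0.0, 0.0, 0.3]
opening: -0.0
finger_force: 0.0
```

```bash
python3 - <<'E'
from h import *
im,d,P,K,T=cam('wrist'); save(im,'w1.png'); np.savez('w1',im=im,P=P)
X,Y,Z=P[...,0],P[...,1],P[...,2]
for q in ['cover_lip','key_tare_top','key_menu_top','key_power_top','dish']:
    for r in ctrl.find_in('wrist',q)[:2]:
        u,v=map(int,r['uv']); print(q,r['uv'],round(r['score'],2),P[v,u].round(4))
m=(im.max(-1)<75)&(Z>.14)&(Z<.24)&(X>.56)&(X<.65)&(Y>-.07)&(Y<.05)
p=P[m];print(len(p));
if len(p):
    print(np.percentile(p,[2,50,98],axis=0).round(4)); i=np.argsort(p[:,2])[-200:]; print('top edge',np.median(p[i],0))
go((.585,.0125,.27))
E
```

```text
cover_lip [288.9, 82.3] 0.72 [ 0.6614 -0.0091  0.2364]
key_tare_top [297.1, 204.7] 0.59 [ 0.5076 -0.0466  0.0665]
key_tare_top [324.8, 209.5] 0.59 [ 0.4999 -0.0855  0.0657]
key_menu_top [273.6, 207.1] 0.61 [ 0.5023 -0.0129  0.065 ]
key_power_top [324.1, 206.1] 0.47 [ 0.5047 -0.085   0.0664]
key_power_top [27.2, 74.9] 0.37 [0.6788 0.3106 0.0437]
dish [388.4, 154.0] 0.92 [ 0.5673 -0.1942  0.0036]
dish [282.1, 110.0] 0.78 [ 0.6359 -0.0207  0.0723]
1792
[[ 0.5965 -0.0451  0.1847]
 [ 0.6055 -0.0133  0.1944]
 [ 0.6138  0.02    0.2021]]
top edge [ 0.59830036 -0.0180902   0.20169917]
[ 0.0119 -0.0033  0.0103] [ 0.    -0.    -0.002]
```

View pics/w1.png

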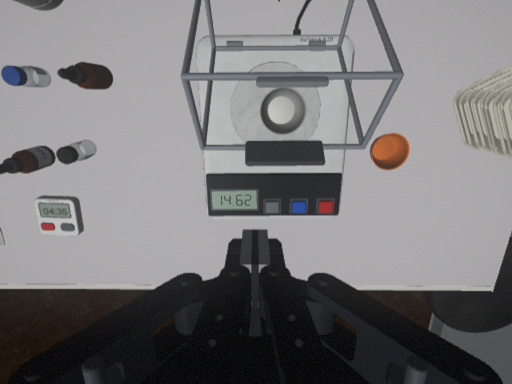

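The wrist view shows the dark lip at (285,152), the keys at (272,207), (298,207) and (325,206), and the closed fingertips at (256,245). All of it agrees with the fit, with the cover at about 0.83 rad. I'll come down above the lip edge, left of its middle so the hand stays away from the keys.

Emit:
{"method": "carry_out", "body": {
  "deltas": [0.01, 0, 0.025, 0, 0, 0, 0.02, 0, 0.05, 0, 0, 0, 0.021, 0, 0.062, 0, 0, 0, 0.021, 0, 0.062, 0, 0, 0]
}}

```text
time: 3.78
eef_pos: [0.5936, 0.01, 0.2172]
tcp_rot: [1.0, -0.001, -0.001, -0.0]
contact_force: [-0.8, -0.3, -0.1]
opening: -0.003
finger_force: 0.0
```

Emit:
{"method": "carry_out", "body": {
  "deltas": [0, 0, 0.004, 0, 0, 0, 0, 0, 0.008, 0, 0, 0, -0.001, 0, 0.012, 0, 0, 0, -0.003, 0, 0.016, 0, 0, 0, -0.005, 0, 0.018, 0, 0, 0]
}}

```text
time: 4.4
eef_pos: [0.5891, 0.0105, 0.1997]
tcp_rot: [1.0, -0.0, -0.0, -0.0]
contact_force: [1.0, 0.2, 0.5]
opening: -0.002
finger_force: 0.0
```

Emit:
{"method": "carry_out", "body": {
  "deltas": [-0.004, 0, 0.005, 0, 0, 0, -0.007, 0, 0.009, 0, 0, 0, -0.01, 0, 0.013, 0, 0, 0, -0.014, 0, 0.017, 0, 0, 0, -0.017, 0, 0.021, 0, 0, 0]
}}

```text
time: 5.03
eef_pos: [0.5721, 0.0105, 0.1789]
tcp_rot: [1.0, -0.0, -0.0, -0.0]
contact_force: [1.0, 0.3, -0.1]
opening: -0.002
finger_force: 0.0
```

```bash
cat > lip.py <<'E'
from h import *
import sys
im,d,P,K,T=cam('wrist'); save(im,sys.argv[1])
X,Y,Z=P[...,0],P[...,1],P[...,2]
m=(im.max(-1)<75)&(Z>.065)&(Z<.24)&(X>.518)&(X<.65)&(Y>-.05)&(Y<-.015)
p=P[m]; print(len(p),np.percentile(p,[2,50,98],axis=0).round(4))
q=np.median(p,0); print('theta~',np.arctan2(q[2]-.06,.7115-q[0])-.065)
s=ctrl.get_state(); print(s['eef_pos'],s['contact_force'])
E
python3 lip.py w2.png
```

```text
2602 [[ 0.5959 -0.0461  0.0834]
 [ 0.6055 -0.0301  0.1944]
 [ 0.614  -0.0156  0.202 ]]
theta~ 0.8379916416342963
[0.57146795 0.01055715 0.17818265] [0.11471526 0.32805045 0.04492387]
```

The lip hasn't moved: the fingers went down just in front of its edge. I'll go back up and move 8 mm further over it.

Emit:
{"method": "carry_out", "body": {
  "deltas": [-0.005, 0, -0.02, 0, 0, 0, -0.005, 0, -0.042, 0, 0, 0, 0.015, 0, -0.042, 0, 0, 0, 0.031, 0, -0.038, 0, 0, 0, 0.031, 0, -0.036, 0, 0, 0]
}}

```text
time: 5.7
eef_pos: [0.6043, 0.0103, 0.2167]
tcp_rot: [1.0, -0.0, 0.001, 0.0]
contact_force: [0.2, 0.0, 1.2]
opening: -0.004
finger_force: 0.0
```

Emit:
{"method": "carry_out", "body": {
  "deltas": [0, 0, 0.003, 0, 0, 0, 0, 0, 0.006, 0, 0, 0, 0, 0, 0.009, 0, 0, 0, 0, 0, 0.012, 0, 0, 0, -0.002, 0, 0.015, 0, 0, 0]
}}

```text
time: 6.32
eef_pos: [0.6013, 0.0104, 0.1999]
tcp_rot: [1.0, -0.0, -0.0, 0.0]
contact_force: [0.2, 0.2, 1.0]
opening: 0.003
finger_force: 0.0
```

Emit:
{"method": "carry_out", "body": {
  "deltas": [-0.003, 0, 0.004, 0, 0, 0, -0.006, 0, 0.0065, 0, 0, 0, -0.009, 0, 0.009, 0, 0, 0, -0.0115, 0, 0.0115, 0, 0, 0, -0.014, 0, 0.014, 0, 0, 0]
}}

```text
time: 6.95
eef_pos: [0.5872, 0.0105, 0.1861]
tcp_rot: [1.0, -0.0, 0.0, 0.0]
contact_force: [0.3, -0.1, -0.1]
opening: -0.0
finger_force: 0.0
```

```bash
python3 lip.py w3.png
```

```text
2334 [[ 0.5963 -0.0462  0.0834]
 [ 0.6058 -0.0302  0.1941]
 [ 0.6141 -0.0156  0.202 ]]
theta~ 0.8385714016823149
[0.58676705 0.01049244 0.18557759] [ 0.75135103  0.53406754 -0.34024632]
```

```bash
python3 - <<'E'
import cv2
im=cv2.imread('pics/w3.png')[100:300,180:340]; cv2.imwrite('pics/w3c.png',cv2.resize(im,None,fx=3,fy=3,interpolation=cv2.INTER_CUBIC))
E
```

```text
(no output)
```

View pics/w3c.png

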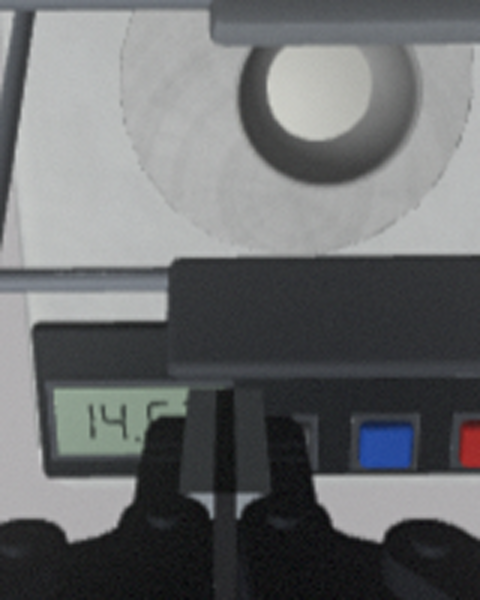

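```bash
python3 - <<'E'
from h import *
z=np.load('w1.npz');P=z['P'];print('TCP was .5739 .0129 .2799')
for v in range(222,292,6): print(v,P[v,256].round(4),P[v,248].round(4))
s=ctrl.get_state();R0=R.from_quat(s['tcp_rot']);print(R0.as_matrix().round(3))
K=ctrl.camera_model('wrist')['intrinsics'];print(K)
E
```

```text
TCP was .5739 .0129 .2799
222 [ 0.4488  0.0107 -0.0008] [ 0.4486  0.0244 -0.001 ]
228 [4.38e-01 1.07e-02 2.00e-04] [ 0.4365  0.0244 -0.0027]
234 [0.5841 0.0125 0.3089] [0.5843 0.0166 0.3094]
240 [0.584  0.0125 0.3153] [0.5842 0.0165 0.3157]
246 [0.584  0.0125 0.3212] [0.5837 0.0164 0.3208]
252 [0.5842 0.0125 0.3271] [0.5841 0.0162 0.3269]
258 [0.5842 0.0126 0.3321] [0.5845 0.0161 0.3327]
264 [0.5847 0.0126 0.3376] [0.5849 0.016  0.3381]
270 [0.5812 0.0126 0.3368] [0.585  0.0159 0.3425]
276 [0.5782 0.0125 0.3369] [0.585  0.0158 0.3465]
282 [0.575  0.0125 0.3366] [0.5845 0.0157 0.3497]
288 [0.5724 0.0125 0.3373] [0.5821 0.0157 0.35  ]
[[ 1.    -0.    -0.001]
 [-0.    -1.     0.   ]
 [-0.001 -0.    -1.   ]]
[[284.76225521   0.         254.56904513]
 [  0.         284.76225521 188.15608713]
 [  0.           0.           1.        ]]
```

The depth reading shows that the shut fingertips really end about 26 mm above the nominal TCP. So nothing has been touched yet, and the moves need to go that much lower.

Emit:
{"method": "carry_out", "body": {
  "deltas": [0.007, 0, 0, 0, 0, 0, 0.007, 0, 0.003, 0, 0, 0, 0.007, 0, 0.006, 0, 0, 0, 0.007, 0, 0.009, 0, 0, 0, 0.007, 0, 0.011, 0, 0, 0]
}}

```text
time: 7.62
eef_pos: [0.5914, 0.0103, 0.1787]
tcp_rot: [1.0, 0.0, -0.005, 0.0]
contact_force: [-17.2, -0.4, 20.7]
opening: -0.002
finger_force: 10.4
```

Emit:
{"method": "carry_out", "body": {
  "deltas": [-0.002, 0, 0.0025, 0, 0, 0, -0.005, 0, 0.005, 0, 0, 0, -0.007, 0, 0.0075, 0, 0, 0, -0.0095, 0, 0.01, 0, 0, 0]
}}

```text
time: 8.12
eef_pos: [0.5847, 0.0104, 0.1646]
tcp_rot: [1.0, -0.0, -0.0, -0.0]
contact_force: [-1.7, -0.4, 1.3]
opening: -0.001
finger_force: 0.7
```

```bash
python3 lip.py w4.png
```

```text
2958 [[ 0.5763 -0.0464  0.1684]
 [ 0.5888 -0.0276  0.1789]
 [ 0.6441 -0.0155  0.2396]]
theta~ 0.704553645766492
[0.5842732  0.01054758 0.16401939] [-1.53730307 -0.18335327  0.26301605]
```

Emit:
{"method": "carry_out", "body": {
  "deltas": [-0.0045, 0, 0.004, 0, 0, 0, -0.007, 0, 0.0067, 0, 0, 0, -0.01, 0, 0.01, 0, 0, 0, -0.0125, 0, 0.013, 0, 0, 0, -0.015, 0, 0.016, 0, 0, 0]
}}

```text
time: 8.8
eef_pos: [0.5697, 0.0104, 0.1489]
tcp_rot: [1.0, -0.0, 0.0, -0.0]
contact_force: [0.6, -0.8, 0.4]
opening: 0.0
finger_force: 0.1
```

```bash
python3 lip.py w5.png
```

```text
6498 [[ 0.5608 -0.0458  0.0886]
 [ 0.579  -0.0238  0.2235]
 [ 0.6262 -0.0154  0.2396]]
theta~ 0.8244521591766187
[0.56914216 0.01053695 0.14836228] [-0.53199583  0.89843203 -0.83627534]
```

Emit:
{"method": "carry_out", "body": {
  "deltas": [-0.007, 0, 0.0085, 0, 0, 0, -0.0115, 0, 0.0147, 0, 0, 0, -0.015, 0, 0.021, 0, 0, 0, -0.019, 0, 0.0275, 0, 0, 0, -0.0225, 0, 0.034, 0, 0, 0]
}}

```text
time: 9.48
eef_pos: [0.5471, 0.0105, 0.1146]
tcp_rot: [1.0, -0.0, -0.0, -0.0]
contact_force: [-0.5, -0.1, -0.2]
opening: 0.002
finger_force: 0.0
```

```bash
python3 lip.py w6.png
```

```text
11430 [[ 0.5383 -0.0476  0.0914]
 [ 0.5576 -0.0292  0.2072]
 [ 0.6111 -0.0157  0.2243]]
theta~ 0.6980039915640324
[0.54606377 0.01057912 0.11356022] [-0.72926626  0.85503578 -0.80364357]
```

View pics/w6.png

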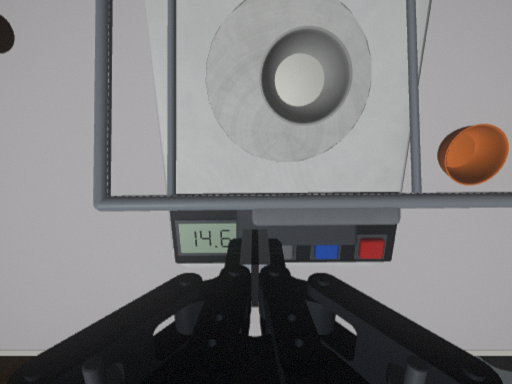

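The cover has come down with the fingers; its upper front bar is at row 203, with the lip below it at (325,220). I'll raise the hand slightly and see whether the cover falls shut by itself.

Emit:
{"method": "carry_out", "body": {
  "deltas": [-0.006, 0, 0.004, 0, 0, 0, -0.01, 0, 0.008, 0, 0, 0, -0.012, 0, 0.012, 0, 0, 0, -0.012, 0, 0.012, 0, 0, 0, -0.012, 0, 0.012, 0, 0, 0]
}}

```text
time: 10.15
eef_pos: [0.5356, 0.0104, 0.1033]
tcp_rot: [1.0, -0.0, 0.0, 0.0]
contact_force: [0.1, -0.6, -0.1]
opening: -0.003
finger_force: 0.0
```

```bash
python3 - <<'E'
from h import *
im,d,P,K,T=cam('wrist'); save(im,'w7.png')
for v in range(130,260,8): print(v,P[v,320].round(4),im[v,320])
s=ctrl.get_state(); print(s['eef_pos'],s['contact_force'])
E
```

```text
130 [ 0.5917 -0.0344  0.0664] [167 168 167]
138 [ 0.5863 -0.0346  0.0671] [164 165 163]
146 [ 0.5785 -0.038   0.0539] [185 187 188]
154 [ 0.5727 -0.0382  0.0549] [183 186 187]
162 [ 0.5666 -0.0386  0.055 ] [188 191 190]
170 [ 0.5602 -0.0393  0.0541] [187 188 190]
178 [ 0.5563 -0.0376  0.0629] [116 123 130]
186 [ 0.5528 -0.036   0.0715] [70 73 77]
194 [ 0.546  -0.0369  0.0694] [69 72 76]
202 [ 0.5401 -0.0372  0.0702] [68 71 76]
210 [ 0.5337 -0.0376  0.0701] [69 71 77]
218 [ 0.5571 -0.0213  0.1376] [50 53 58]
226 [ 0.554  -0.021   0.1401] [114 119 128]
234 [ 0.55   -0.0211  0.1407] [111 115 119]
242 [ 0.5053 -0.0404  0.0665] [ 39  74 155]
250 [ 0.4979 -0.041   0.066 ] [ 40  77 158]
258 [ 0.4833 -0.0447  0.0539] [157 159 160]
[0.53566943 0.01042498 0.10339263] [-0.31551919 -0.95522519 -0.07142667]
```

The cover is shut: its top bar reads z = 0.140 m and its lip z = 0.070 m. Next I'll locate the tare key.

```bash
python3 - <<'E'
from h import *
im,d,P,K,T=cam('wrist')
hsv=cv2.cvtColor(im,cv2.COLOR_RGB2HSV).astype(int);X,Y,Z=P[...,0],P[...,1],P[...,2]
b=(Z>.055)&(Z<.08)&(X>.47)&(X<.52)&(Y>-.11)&(Y<.03)&(hsv[...,1]>130)
for n,m in dict(blue=abs(hsv[...,0]-112)<14,red=(hsv[...,0]<8)|(hsv[...,0]>172)).items():
    p=P[m&b]; print(n,len(p),np.percentile(p,[2,50,98],axis=0).round(4))
go((.499,-.0485,.15))
E
```

```text
blue 432 [[ 0.4951 -0.0585  0.0639]
 [ 0.5027 -0.0487  0.0663]
 [ 0.5096 -0.0397  0.0678]]
red 554 [[ 0.4953 -0.0961  0.0624]
 [ 0.5046 -0.0862  0.0661]
 [ 0.5119 -0.0776  0.0674]]
[-0.0366  0.0589 -0.0466] [ 0.    -0.001 -0.   ]
```

Emit:
{"method": "carry_out", "body": {
  "deltas": [-0.01, 0, -0.03, 0, 0, 0, -0.02, 0.02, -0.045, 0, 0, 0, -0.0365, 0.04, -0.045, 0, 0, 0, -0.0365, 0.059, -0.045, 0, 0, 0, -0.0365, 0.0595, -0.03, 0, 0, 0]
}}

```text
time: 10.88
eef_pos: [0.5004, -0.0505, 0.134]
tcp_rot: [1.0, -0.001, 0.002, 0.001]
contact_force: [-0.2, -0.3, -0.5]
opening: 0.006
finger_force: 0.0
```

```bash
python3 - <<'E'
from h import *
im,d,P,K,T=cam('wrist'); save(im,'w8.png')
s=ctrl.get_state(); print(s['eef_pos'],s['contact_force'])
for v in range(222,250,3): print(v,P[v,248].round(4),P[v,262].round(4))
E
```

```text
[ 0.49815243 -0.04926857  0.13043372] [-2.07819211  1.06911802 -1.78387794]
222 [ 0.4429 -0.0425 -0.001 ] [ 0.4436 -0.0584  0.0006]
225 [ 0.4398 -0.0425  0.0005] [ 0.4395 -0.0584  0.    ]
228 [ 0.4353 -0.0424 -0.001 ] [ 4.356e-01 -5.850e-02 -4.000e-04]
231 [ 0.5107 -0.0467  0.1599] [ 0.5107 -0.0541  0.1599]
234 [ 0.5104 -0.0468  0.1627] [ 0.5107 -0.054   0.1634]
237 [ 0.5108 -0.0469  0.167 ] [ 0.5108 -0.0539  0.1668]
240 [ 0.5108 -0.0469  0.17  ] [ 0.5103 -0.0539  0.1692]
243 [ 0.5108 -0.047   0.1731] [ 0.5107 -0.0538  0.173 ]
246 [ 0.5101 -0.047   0.1748] [ 0.5105 -0.0537  0.1755]
249 [ 0.5105 -0.0471  0.1784] [ 0.5105 -0.0536  0.1784]
```

View pics/w8.png

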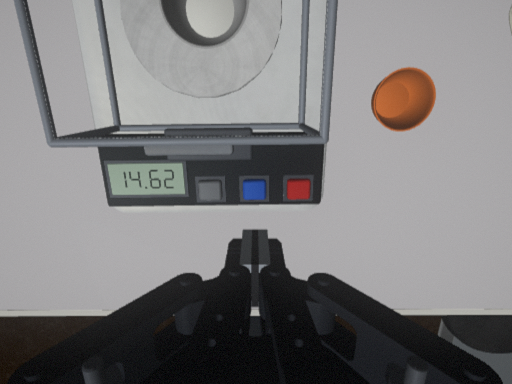

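The shut fingertips at (256,245) line up with the blue key at (254,189), and the cover is shut. Now I'll lower them onto the key.

Emit:
{"method": "carry_out", "body": {
  "deltas": [0.001, 0, 0.02, 0, 0, 0, 0.001, 0, 0.04, 0, 0, 0, 0.001, 0, 0.06, 0, 0, 0, 0.001, 0, 0.075, 0, 0, 0, 0.001, 0, 0.08, 0, 0, 0]
}}

```text
time: 11.55
eef_pos: [0.499, -0.0484, 0.0514]
tcp_rot: [1.0, 0.0, -0.001, -0.001]
contact_force: [-0.3, 0.0, -0.3]
opening: -0.0
finger_force: 0.0
```

Emit:
{"method": "carry_out", "body": {
  "deltas": [0, 0, 0.001, 0, 0, 0, 0, 0, 0.002, 0, 0, 0, 0, 0, 0.003, 0, 0, 0, 0, 0, 0.004, 0, 0, 0, 0, 0, 0.005, 0, 0, 0]
}}

```text
time: 12.18
eef_pos: [0.5, -0.0491, 0.0483]
tcp_rot: [1.0, -0.0, 0.0, 0.0]
contact_force: [0.8, 0.4, 0.1]
opening: -0.004
finger_force: 0.0
```

Emit:
{"method": "carry_out", "body": {
  "deltas": [0, 0, 0.001, 0, 0, 0, 0, 0, 0.002, 0, 0, 0, 0, 0, 0.003, 0, 0, 0, 0, 0, 0.004, 0, 0, 0]
}}

```text
time: 12.68
eef_pos: [0.4999, -0.0491, 0.0443]
tcp_rot: [1.0, -0.0, -0.0, -0.0]
contact_force: [-0.8, 0.6, 2.6]
opening: 0.0
finger_force: 1.5
```

Emit:
{"method": "carry_out", "body": {
  "deltas": [0, 0, 0.001, 0, 0, 0, 0, 0, 0.002, 0, 0, 0, 0, 0, 0.002, 0, 0, 0]
}}

```text
time: 13.05
eef_pos: [0.4999, -0.0491, 0.0428]
tcp_rot: [1.0, -0.0, -0.0, -0.0]
contact_force: [-3.0, 1.9, 7.2]
opening: 0.003
finger_force: 3.5
```

Emit:
{"method": "carry_out", "body": {
  "deltas": [0, 0, 0.001, 0, 0, 0, 0, 0, 0.0015, 0, 0, 0, 0, 0, 0.0015, 0, 0, 0]
}}

```text
time: 13.42
eef_pos: [0.4999, -0.0491, 0.0426]
tcp_rot: [1.0, 0.0, -0.001, -0.0]
contact_force: [-7.2, 2.3, 15.3]
opening: -0.002
finger_force: 7.4
```

Emit:
{"method": "carry_out", "body": {
  "deltas": [0, 0, -0.005, 0, 0, 0, 0, 0, -0.015, 0, 0, 0, 0, 0, -0.04, 0, 0, 0, -0.03, 0, -0.08, 0, 0, 0, -0.05, 0, -0.12, 0, 0, 0]
}}

```text
time: 14.05
eef_pos: [0.4488, -0.0489, 0.1611]
tcp_rot: [1.0, -0.0, -0.0, -0.0]
contact_force: [0.6, 0.3, -0.5]
opening: 0.002
finger_force: 0.0
```

Emit:
{"method": "carry_out", "body": {
  "deltas": [0, 0, -0.03, 0, 0, 0, 0, 0, -0.06, 0, 0, 0, 0, 0, -0.06, 0, 0, 0, 0, 0, -0.06, 0, 0, 0]
}}

```text
time: 14.55
eef_pos: [0.4493, -0.0488, 0.2194]
tcp_rot: [1.0, -0.0, -0.001, -0.0]
contact_force: [-0.0, 0.5, -0.2]
opening: -0.0
finger_force: 0.0
```

```bash
python3 - <<'E'
from h import *
im,d,P,K,T=cam('wrist'); save(im,'w9.png')
hsv=cv2.cvtColor(im,cv2.COLOR_RGB2HSV).astype(int);X,Y,Z=P[...,0],P[...,1],P[...,2]
b=(Z>.05)&(Z<.08)&(X>.47)&(X<.52)&(Y>-.11)&(Y<.03)&(hsv[...,1]>130)
print(np.median(P[b&(abs(hsv[...,0]-112)<14)],0))
s=ctrl.get_state(); print(s['eef_pos'],s['contact_force'])
E
```

```text
[ 0.50302987 -0.04985748  0.06652882]
[ 0.44905436 -0.0487348   0.21890589] [-0.29133575 -0.23982    -0.54718498]
```

View pics/w9.png

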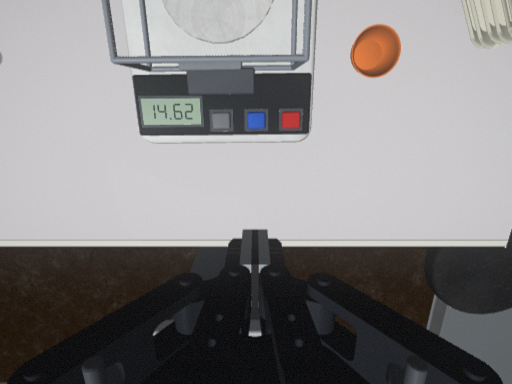

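The last view shows the cover shut, all three keys up (blue at (256,120)) and the hand clear.

```bash
python3 -c "
from plant import ctrl
print(ctrl.sign_off())"
```

```text
the job is handed in; nothing more can be done
None
```

I shut the cover and pressed the blue tare key to its stop (about 15 N). The key came back up, the hand is clear and the job is handed in. No verdict came back, the readout still shows 14.62, and the first contact with the lip briefly reached about 27 N.

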